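# Take the dry-stacked marble pedestal apart

### The job

Take the little dry-stacked marble pedestal apart from the top down, one piece at a time, and stand each piece upright in the middle of the grey felt on the board whose sample strip shows the same stone: first the yellow finial, then the red collar, the green drum and last the black plinth. Set the stones down gently, never letting one drop or fall, and do not shift the mallet or the glue jar.

Things in the scene. Friction and masses are not known exactly. Their poses are not given: they have to be found in the camera images.
- finial_mid (a point): yellow marble finial, the top piece of the stack: upright cylinder 20 mm across with a domed top, 28 mm high in all (straight sides for the lower 18 mm), about 22 g; the point is on its axis half-way up (14 mm above its foot); z up its axis
- collar_mid (a point): red marble collar, a plain solid cylinder 38 mm across and 28 mm high, under the finial, about 80 g; the point is its centre (14 mm above its foot); z up its axis
- drum_mid (a point): green marble drum, a plain solid cylinder 52 mm across and 32 mm high, under the collar, about 170 g; the point is its centre (16 mm above its foot); z up its axis
- plinth_mid (a point): black marble plinth, a square slab 68 x 68 mm and 24 mm high, the bottom of the stack, standing on the bench, about 280 g; the point is its centre (12 mm above its foot); x and y are square to its side faces, z up. The pieces only rest on one another (nothing interlocks) and are centred within about 3 mm of the one below
- felt_yellow (a point): centre of the felt disc on the top face of the fixed wooden work board whose sample strip is yellow. Board 122 x 90 mm, 14 mm high, pale wood, its underside on the bench, so this point is 14 mm above the bench; grey felt disc 80 mm across, flush; the flush, white-edged coloured strip (22 x 70 mm) lies across the board with its middle 60 mm from this point along the point's own x axis; board reaches 45 mm from this point to -x, 77 mm to +x, 45 mm to each side in y; z up
- felt_red (a point): centre of the felt disc on the top face of the fixed wooden work board whose sample strip is red. Board 122 x 90 mm, 14 mm high, pale wood, its underside on the bench, so this point is 14 mm above the bench; grey felt disc 80 mm across, flush; the flush, white-edged coloured strip (22 x 70 mm) lies across the board with its middle 60 mm from this point along the point's own x axis; board reaches 45 mm from this point to -x, 77 mm to +x, 45 mm to each side in y; z up
- felt_green (a point): centre of the felt disc on the top face of the fixed wooden work board whose sample strip is green. Board 122 x 90 mm, 14 mm high, pale wood, its underside on the bench, so this point is 14 mm above the bench; grey felt disc 80 mm across, flush; the flush, white-edged coloured strip (22 x 70 mm) lies across the board with its middle 60 mm from this point along the point's own x axis; board reaches 45 mm from this point to -x, 77 mm to +x, 45 mm to each side in y; z up
- felt_black (a point): centre of the felt disc on the top face of the fixed wooden work board whose sample strip is black. Board 122 x 90 mm, 14 mm high, pale wood, its underside on the bench, so this point is 14 mm above the bench; grey felt disc 80 mm across, flush; the flush, white-edged coloured strip (22 x 70 mm) lies across the board with its middle 60 mm from this point along the point's own x axis; board reaches 45 mm from this point to -x, 77 mm to +x, 45 mm to each side in y; z up
- mallet: bystander: loose mason's mallet, a dark steel head on a wooden handle, lying flat, 188 mm long in all along its x; head 75 mm across (y) and 36 mm high, its middle 75 mm to +x of the origin; the origin lies on the bench under the middle of its length
- jar: bystander: loose amber glue jar with a white cap, 64 mm across, 75 mm high, standing on the bench; origin at the centre of its underside
Mind the look-alikes: they are no part of the job. Of the things that look like the part that bears drum_mid, the largest one is meant.

How it is judged:
On the way, in this order (a step that is already met when the one before it is completed fails the run):
1. the yellow finial stands upright on the felt of the yellow board, let go (horizontal distance between finial_mid and felt_yellow below 0.012 m and z of finial_mid in the frame of felt_yellow between 0.01 and 0.018 m and angle between finial_mid's own z axis and vertical below 0.1 rad and linear speed of finial below 0.02 m/s and contact force between finial and the fingers below 0.2 N), for 0.2 s.
2. the red collar stands upright on the felt of the red board, let go (horizontal distance between collar_mid and felt_red below 0.012 m and z of collar_mid in the frame of felt_red between 0.01 and 0.018 m and angle between collar_mid's own z axis and vertical below 0.1 rad and linear speed of collar below 0.02 m/s and contact force between collar and the fingers below 0.2 N), for 0.2 s.
3. the green drum stands upright on the felt of the green board, let go (horizontal distance between drum_mid and felt_green below 0.012 m and z of drum_mid in the frame of felt_green between 0.012 and 0.02 m and angle between drum_mid's own z axis and vertical below 0.1 rad and linear speed of drum below 0.02 m/s and contact force between drum and the fingers below 0.2 N), for 0.2 s.
4. the black plinth stands upright on the felt of the black board, let go (horizontal distance between plinth_mid and felt_black below 0.012 m and z of plinth_mid in the frame of felt_black between 0.008 and 0.016 m and angle between plinth_mid's own z axis and vertical below 0.1 rad and linear speed of plinth below 0.02 m/s and contact force between plinth and the fingers below 0.2 N), for 0.2 s.
At the end, for the whole second after the job is handed in: All four pieces stand upright (within 0.1 rad) and at rest on the boards of their own colour, each centre within 12 mm horizontally of the felt's centre and at its standing height above the board within 4 mm, untouched by the fingers (all of step 1 and all of step 2 and all of step 3 and all of step 4).
It fails at once if a stone falls: it moves faster than 0.6 m/s while not held (a drop of about 2 cm) ((linear speed of finial above 0.6 m/s and contact force between finial and the fingers below 0.05 N) or (linear speed of collar above 0.6 m/s and contact force between collar and the fingers below 0.05 N) or (linear speed of drum above 0.6 m/s and contact force between drum and the fingers below 0.05 N) or (linear speed of plinth above 0.6 m/s and contact force between plinth and the fingers below 0.05 N)).
It fails at once if the mallet or the jar is shifted by more than 20 mm (distance of any of mallet, jar from where it was at the start of the episode above 0.02 m).
It also fails if it takes over 120 s, if anything falls off the work surface, if the arm or the gripper's body presses on something with over 40 N, if the wrist force passes 120 N, or if a joint passes its speed limit or range.

### The arm

A 6-joint arm with a two-finger parallel gripper is mounted at the origin on the work surface. World frame = base frame: x ahead of the robot, y to its left, z up, the work surface at z = 0. Lengths are in m, angles in rad, forces in N, time in s.
With the tool pointing down it reaches from about 0.3 to 0.875 m from the base axis. Payload 6.4 kg.
Tool frame: the origin (TCP) lies midway between the tips of the shut fingers; the grasp point (between the pads) lies 19 mm behind it; z points along the fingers, y is the line along which they close (so a half turn about z gives the same grasp; the last joint's range is limited). The gripper opens to 85 mm and grips with 20 to 120 N. Pads are 22 mm wide; open, the fingers measure 114 mm over their backs; the gripper's body (76 mm by 85 mm) begins 54 mm behind the grasp point. The pads swing forward as they close: fully open they stand 13 mm farther back than shut.
Start: joints at [1.036, 0.181, 1.607, -0, 1.354, -0.206], TCP at [0.186, 0.544, 0.231] pointing down, gripper open.
Joint ranges: [-2.99, 2.99], [-0.89, 2.07], [0.3, 2.58], [-1.14, 4.28], [0, 2.63], [-3.12, 3.12]. Speed limits (rad/s): [2.57, 2.57, 3.01, 3.14, 3.14, 3.14].

### API

Orientations are given as a unit quaternion [w, x, y, z].
In Python, from bench import ctrl gives the robot as it stands.
- The arm moves only by the tool send_rows, never from a script. Its argument "motion" is a list of rows, each a list of 7 numbers: the turn, a rotation vector about the tool's x, y, z in degrees, then the shift along the tool's x, y, z in mm, then the closure, from -1 (fully open) to 1 (shut). In form: [[rx, ry, rz, tx, ty, tz, grip], ...]. A call has exactly 10 rows; each row shifts and turns the commanded pose from where the row before left it, along the tool's axes as they then stand; what a row does not reach is not made up. A row lasts 1/10 s, in which the tool goes at most 50 mm and 8.59 degrees, less where a joint would pass 70% of its speed; a pose out of reach is approached as far as the arm can. A call is refused whole if a number of a shift passes 50 or a number of a turn 8.59, either way. A call with a gripper value outside its range is refused whole. The fingers move at their own pace and stop on an object; the grip force is fixed at half the most. Time passes only in rows, so rows that do not move let the fingers close, or fill a call up. It gives the time, the measured TCP pose, the force, the opening and the grip force at its end, in the units of the state.
- ctrl.get_obs(): the state, without advancing time (a new reading comes with each control period).
- ctrl.camera(name): name is "scene" or "side" or "wrist"; returns a dict with "color" (400x640x3 uint8, red, green, blue), "z_map" (400x640 float32, m along the optical axis (not along the pixel's ray), 0 where there is no reading), "mtx" (3x3 intrinsics, pixels), "extrinsics" (4x4, takes a point from camera to world coordinates); the wrist camera has in their place "hand_eye" (4x4, takes a point from camera to tool coordinates, whose origin is the TCP and whose axes are the flange's). Camera axes: x right, y down, z forward; pixel columns grow to the right and rows downward; lengths in m; the calibration is good to about 2 mm. A picture is of the moment at which its call begins: read the wrist's pose just before it.
- ctrl.hand_in(): hands the job in; it is judged then, once.
The state is a dict: "time_s": time; "q": joint angles; "dq": joint speeds; "joint_efforts": joint torques, N m; "eef_pos": TCP position; "eef_rot": TCP orientation; "wrist_force": force on the tool from outside, world axes, zero at the start; "torque": the same for the moment, N m; "opening": opening from 0.0 (shut) to 1.0 (fully open); "grasp_force": force on a finger pad.
Only numpy, scipy, OpenCV 4.12 (cv2) and the standard library are available. Lean on these libraries where they do the work, as an engineer would, in place of code of your own. Each camera call takes 0.05 s, during which the arm holds its last target. There are 200 camera calls.

## Working session

There is one attempt and no reset: what is moved stays moved. The work goes in short steps, Python scripts to look and compute and a tool call to move; the robot and the scene stay as the last step left them, time stands still between calls to the robot, and variables do not carry over. Pictures are saved under pics/ and viewed, at most 14 in all, crops included, and the job is handed in when it is done.

Besides the shell and the picture viewer there is one more tool, called after "Call:" in YAML: its name, and indented under it one key for each argument. send_rows: Moves the arm, as the interface text tells. Its arguments: {"type":"object","properties":{"motion":{"type":"array","items":{"type":"array","items":{"type":"number"}}}},"required":["motion"]}

```bash
mkdir -p pics; cat > h.py <<'E'
from bench import ctrl
import numpy as np, cv2
from scipy.spatial.transform import Rotation as R
def snap(n,f=None):
    o=ctrl.get_obs(); c=ctrl.camera(n)
    if n=='wrist':
        T=np.eye(4);q=o['eef_rot'];T[:3,:3]=R.from_quat([q[1],q[2],q[3],q[0]]).as_matrix();T[:3,3]=o['eef_pos']
        c['extrinsics']=T@c['hand_eye']
    if f: cv2.imwrite('pics/'+f,c['color'][:,:,::-1])
    return c
def cloud(c):
    z=c['z_map'];v,u=np.mgrid[:z.shape[0],:z.shape[1]];K=c['mtx']
    P=np.stack([(u-K[0,2])/K[0,0]*z,(v-K[1,2])/K[1,1]*z,z],-1)
    T=c['extrinsics'];W=P@T[:3,:3].T+T[:3,3];W[z<=0]=np.nan
    return W
E
python3 - <<'E'
from h import *
for n in ['scene','side','wrist']:
    c=snap(n,n+'0.png');np.savez(n+'0.npz',**c)
    print(n,c['extrinsics'].round(3).tolist())
print(ctrl.get_obs())
E
```

```text
scene [[-0.585, 0.497, -0.641, 1.253], [0.811, 0.372, -0.451, 0.516], [0.014, -0.784, -0.621, 0.756], [0.0, 0.0, 0.0, 1.0]]
side [[0.679, -0.391, 0.622, -0.26], [-0.734, -0.365, 0.572, -0.73], [0.003, -0.845, -0.535, 0.79], [0.0, 0.0, 0.0, 1.0]]
wrist [[0.325, 0.912, 0.25, 0.123], [0.946, -0.313, -0.088, 0.565], [-0.002, 0.265, -0.964, 0.374], [0.0, 0.0, 0.0, 1.0]]
{'time_s': 0.15, 'q': array([ 1.03568042e+00,  1.81381600e-01,  1.60777563e+00,  2.55871821e-07,
        1.35383495e+00, -2.06313178e-01]), 'dq': array([-0.00024991, -0.00177075, -0.00273484,  0.00114607, -0.00079784,
       -0.00144522]), 'joint_efforts': array([ 7.05458297e-04, -4.45262074e+01, -3.51694322e+01, -1.85584408e-04,
        5.83891713e-03,  4.56907992e-05]), 'eef_pos': array([0.18543792, 0.54381915, 0.23058611]), 'eef_rot': array([-2.53627613e-04,  1.63661783e-01,  9.86516260e-01, -6.52181880e-04]), 'wrist_force': array([-0.9929605 ,  0.01667187, -0.55442072]), 'torque': array([ 0.03058757, -0.00731958,  0.03670834]), 'grasp_force': 0.0, 'opening': 0.99905856031189}
```

View pics/scene0.png

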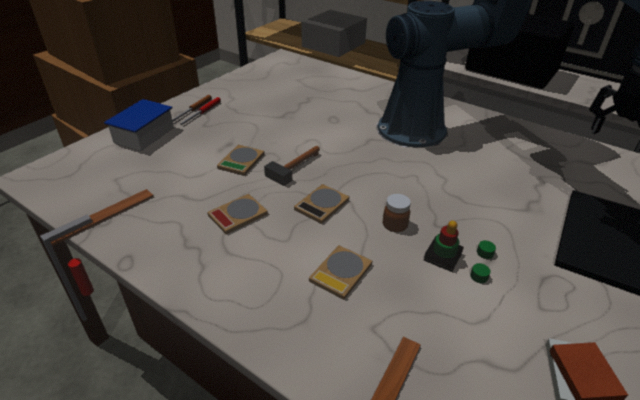

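View pics/side0.png

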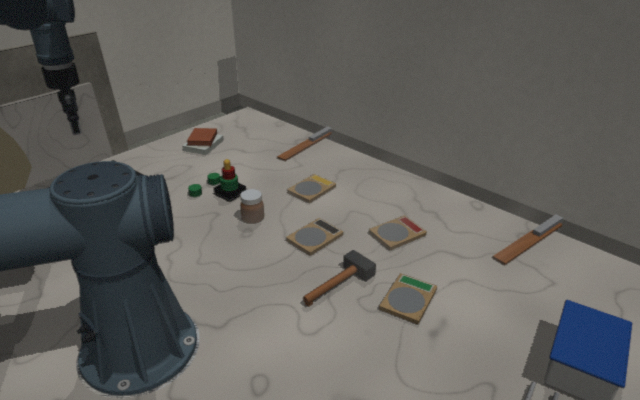

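The scene picture shows boards green (240,158), red (238,212), black (322,203), yellow (342,270); the mallet is at (290,165), the jar at (397,212) and the stack at (447,240). Candidates for the drum: the stack's green piece (447,245) and loose green discs at (487,249) and (481,272). The stack's is the one under the collar and looks largest, so I'll check it in a crop.

```bash
cat > m.py <<'E'
from h import *
for n in ['scene','side']:
    c=dict(np.load(n+'0.npz'));W=cloud(c);np.save(n+'W.npy',W)
    px={'scene':dict(green=(243,154),red=(242,208),black=(325,199),yellow=(345,264)),'side':dict(green=(407,300),red=(393,232),black=(311,234),yellow=(309,187))}[n]
    m=((W[...,2]>.008)&(W[...,2]<.022)).astype(np.uint8)
    _,lab=cv2.connectedComponents(m)
    for k,(u,v) in px.items():
        M=lab==lab[v,u]; p=W[M][:,:2].astype(np.float32)
        r=cv2.minAreaRect(p*1000);
        # felt pixels: low saturation grey
        hsv=cv2.cvtColor(c['color'],cv2.COLOR_RGB2HSV)
        col=c['color'].astype(int)
        g=W[M&(hsv[...,1]<60)&(hsv[...,2]<150)]
        box=np.array(r[0]);print(n,k,lab[v,u],M.sum(),'rect',np.round(r[0],1),np.round(r[1],1),round(r[2],1),'z',np.nanmedian(W[M][:,2]).round(4),'felt',np.median(g[:,:2],0).round(4)*1000,len(g))
    b=(W[...,2]>.03)&(W[...,0]>.1)&(abs(W[...,1])<.9)&(W[...,2]<.2)
    _,lab,st,_=cv2.connectedComponentsWithStats(b.astype(np.uint8))
    for i in range(1,len(st)):
        if 60<st[i,4]<4000: q=W[lab==i];print('obj',st[i][:5],q.min(0).round(3),q.max(0).round(3))
c=dict(np.load('scene0.npz'))['color'];cv2.imwrite('pics/crop1.png',cv2.resize(c[200:300,380:520,::-1],None,fx=5,fy=5,interpolation=2))
E
python3 m.py
```

```text
scene green 15 792 rect [ 474.2 -311.5] [127.8  94. ] 12.8 z 0.0144 felt [ 460.5 -315.7] 330
scene red 21 1226 rect [ 655.3 -152.2] [ 96.5 123.4] 75.6 z 0.0146 felt [ 640.7 -148.1] 503
scene black 18 1123 rect [495.3  -6.4] [ 92.3 126.4] 89.3 z 0.0148 felt [492.   -5.7] 607
scene yellow 28 1810 rect [663.2 163.6] [123.9  90.6] 2.2 z 0.0147 felt [647.4 163.2] 744
obj [ 104   99   69   44 1857] [ 0.455 -0.73   0.03 ] [ 0.644 -0.581  0.083]
obj [264 161  28  17 245] [ 0.446 -0.209  0.03 ] [ 0.495 -0.131  0.04 ]
obj [383 194  28  30 667] [0.421 0.152 0.03 ] [0.482 0.214 0.081]
obj [434 220  26  37 669] [0.467 0.299 0.03 ] [0.511 0.351 0.114]
obj [ 551  342   77   58 2789] [0.558 0.584 0.03 ] [0.686 0.709 0.045]
side green 91 1662 rect [ 471.7 -315.5] [126.8  90.8] 13.7 z 0.0134 felt [ 461.6 -317.8] 867
side red 45 1028 rect [ 654.1 -155.9] [ 94.1 126.5] 74.9 z 0.0131 felt [ 640.1 -150.6] 502
side black 47 1065 rect [494.5  -9.9] [ 93.6 124.7] 88.3 z 0.0132 felt [492.1  -8.9] 677
side yellow 34 702 rect [660.  159.9] [126.2  95.5] 3.4 z 0.0128 felt [645.6 162.1] 332
obj [187 128  30  16 366] [0.556 0.582 0.03 ] [0.681 0.705 0.043]
obj [220 159  18  31 397] [0.454 0.292 0.03 ] [0.509 0.347 0.112]
obj [240 189  24  26 512] [0.413 0.145 0.03 ] [0.474 0.205 0.078]
obj [343 250  33  22 352] [ 0.452 -0.214  0.03 ] [ 0.493 -0.138  0.04 ]
```

View pics/crop1.png

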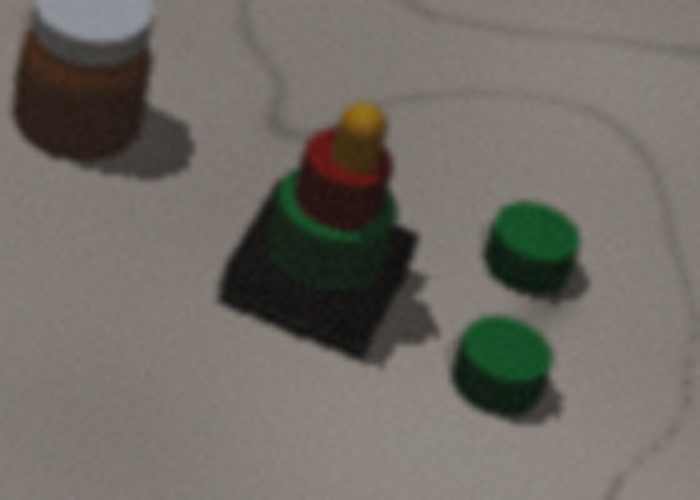

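The crop shows the stack's green piece (330,235) about 120 px wide against 90–95 px for the loose discs (530,245) and (500,365). The stack's drum is the largest and the one meant.

```bash
python3 - <<'E'
from h import *
for n in ['scene','side']:
    W=np.load(n+'W.npy');c=dict(np.load(n+'0.npz'));cam=c['extrinsics'][:3,3]
    near=(abs(W[...,0]-.485)<.1)&(abs(W[...,1]-.34)<.12)
    hsv=cv2.cvtColor(c['color'],cv2.COLOR_RGB2HSV)
    from scipy.optimize import least_squares
    for nm,lo,hi,r in [('fin',.088,.1,.010),('col',.06,.08,.019),('drum',.03,.05,.026)]:
        m=near&(W[...,2]>lo)&(W[...,2]<hi)&(abs(W[...,1]-.325)<.045)
        p=W[m][:,:2]
        f=lambda x:np.hypot(*(p-x).T)-r
        d=(cam[:2]-p.mean(0));d/=np.hypot(*d)
        s=least_squares(f,p.mean(0)-d*r*.7,loss='soft_l1',f_scale=.002)
        print(n,nm,m.sum(),s.x.round(4),np.abs(s.fun).mean().round(4))
    t=near&(W[...,2]>.106);print('top',W[t].mean(0).round(4))
    # plinth top points and loose discs
    g=near&(hsv[...,0]>40)&(hsv[...,0]<90)&(hsv[...,1]>120)
    _,lab,st,ce=cv2.connectedComponentsWithStats(g.astype(np.uint8))
    for i in range(1,len(st)):
        if st[i,4]>40:
            q=W[lab==i];zt=np.percentile(q[:,2],95);qt=q[q[:,2]>zt-.004];print('green',st[i].tolist(),'ztop',zt.round(4),qt[:,:2].mean(0).round(4),np.ptp(q,axis=0).round(3))
    m=near&(W[...,2]>.014)&(W[...,2]<.028)&(hsv[...,2]<60)&(abs(W[...,1]-.325)<.06)
    q=W[m];r=cv2.minAreaRect((q[:,:2]*1000).astype(np.float32));print('plinth',m.sum(),r)
E
```

```text
scene fin 41 [0.485  0.3271] 0.0008
scene col 126 [0.4848 0.3247] 0.0009
scene drum 162 [0.4833 0.3244] 0.0009
top [0.4881 0.3284 0.1098]
green [435, 235, 23, 14, 73] ztop 0.0588 [0.4999 0.3242] [0.03  0.048 0.008]
green [479, 241, 16, 15, 171] ztop 0.026 [0.4153 0.3973] [0.035 0.034 0.019]
green [473, 264, 17, 13, 178] ztop 0.0266 [0.4936 0.413 ] [0.036 0.035 0.008]
plinth 377 ((471.3364562988281, 338.7349548339844), (94.38677978515625, 99.23207092285156), 4.857896327972412)
side fin 26 [0.4849 0.3253] 0.0014
side col 87 [0.4858 0.3236] 0.0017
side drum 108 [0.4841 0.3237] 0.0016
top [0.483  0.3223 0.109 ]
green [208, 174, 31, 18, 264] ztop 0.0552 [0.4709 0.3113] [0.054 0.134 0.056]
green [189, 185, 12, 11, 105] ztop 0.0248 [0.4105 0.3902] [0.032 0.035 0.024]
plinth 228 ((449.7854309082031, 325.656494140625), (65.2032241821289, 149.5023651123047), 55.45160675048828)
```

Call:
send_rows:
  motion:
    - [0,0,0,-20,-6,0,-1]
    - [0,0,0,-42,-13,0,-1]
    - [0,0,0,-42,-13,0,-1]
    - [0,0,0,-42,-13,0,-1]
    - [0,0,0,-42,-13,0,-1]
    - [0,0,0,-42,-13,0,-1]
    - [0,0,0,-42,-13,0,-1]
    - [0,0,0,-42,-13,0,-1]
    - [0,0,0,-26,-8,0,-1]
    - [0,0,0,-14,-4,0,-1]

```text
time_s: 1.15
eef_pos: [0.4872, 0.3249, 0.2309]
eef_rot: [-0.0, 0.165, 0.986, -0.0]
wrist_force: [-0.3, 0.1, 0.1]
opening: 0.999
grasp_force: 0.0
```

```bash
cat > w.py <<'E'
from h import *
import sys
c=snap('wrist',sys.argv[1]);o=ctrl.get_obs();np.savez('w.npz',**c)
print(o['time_s'],o['eef_pos'].round(4),o['eef_rot'].round(4),o['q'].round(2),o['wrist_force'].round(2),o['opening'])
E
python3 w.py w1.png
```

```text
1.2 [0.488  0.3244 0.2309] [ 3.000e-04  1.651e-01  9.863e-01 -4.000e-04] [ 0.38  0.21  1.58 -0.    1.36 -0.85] [ 0.45 -1.35 -0.13] 0.9967554648759958
```

View pics/w1.png

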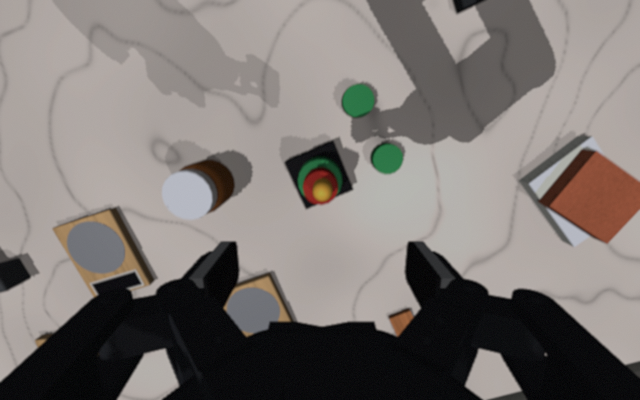

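The wrist view shows the stack: finial (321,188), plinth top corners near (285,160), (333,140), (353,188), (307,208), and the loose discs at (358,99) and (387,157).

```bash
python3 - <<'E'
from h import *
c=dict(np.load('w.npz'));W=cloud(c);K=c['mtx'];T=c['extrinsics']
def at(u,v,z):
    d=T[:3,:3]@np.array([(u-K[0,2])/K[0,0],(v-K[1,2])/K[1,1],1]);return (T[:3,3]+d*(z-T[2,3])/d[2])[:2]
P=np.array([at(*p,.024) for p in [(285,160),(333,140),(353,188),(307,208)]]);print(P.round(4),P.mean(0))
for i in range(4): d=P[(i+1)%4]-P[i];print(np.hypot(*d).round(4),np.degrees(np.arctan2(d[1],d[0])).round(1))
near=(abs(W[...,0]-.485)<.06)&(abs(W[...,1]-.325)<.05)
for lo,hi in [(.104,.116),(.08,.088),(.052,.06),(.02,.028)]:
    m=near&(W[...,2]>lo)&(W[...,2]<hi);q=W[m];print(lo,m.sum(),q.mean(0).round(4), cv2.minEnclosingCircle((q[:,:2]*1000).astype(np.float32)), cv2.minAreaRect((q[:,:2]*1000).astype(np.float32)))
cv2.imwrite('pics/w1c.png',cv2.resize(c['color'][120:220,260:380,::-1],None,fx=5,fy=5,interpolation=2))
E
```

```text
[[0.4527 0.2876]
 [0.4491 0.3523]
 [0.515  0.3574]
 [0.521  0.2922]] [0.48447292 0.32234843]
0.0648 93.2
0.0661 4.5
0.0655 -84.7
0.0685 -176.1
0.104 293 [0.4852 0.3257 0.1096] ((486.22808837890625, 325.3699951171875), 9.717531204223633) ((485.8199462890625, 325.7419128417969), (19.01207733154297, 18.023513793945312), 68.69031524658203)
0.08 598 [0.484  0.3224 0.0845] ((486.5845947265625, 322.79083251953125), 18.972274780273438) ((486.4958801269531, 322.747802734375), (36.28908920288086, 37.1473503112793), 71.43185424804688)
0.052 513 [0.4743 0.3253 0.0565] ((484.9538269042969, 322.7858581542969), 25.75862693786621) ((480.98443603515625, 323.63214111328125), (50.32133102416992, 42.87432098388672), 73.21611022949219)
0.02 1194 [0.4755 0.3231 0.0246] ((484.38323974609375, 321.596435546875), 47.25153350830078) ((484.7260437011719, 321.4316101074219), (68.1712417602539, 67.88150787353516), 3.860581636428833)
```

View pics/w1c.png

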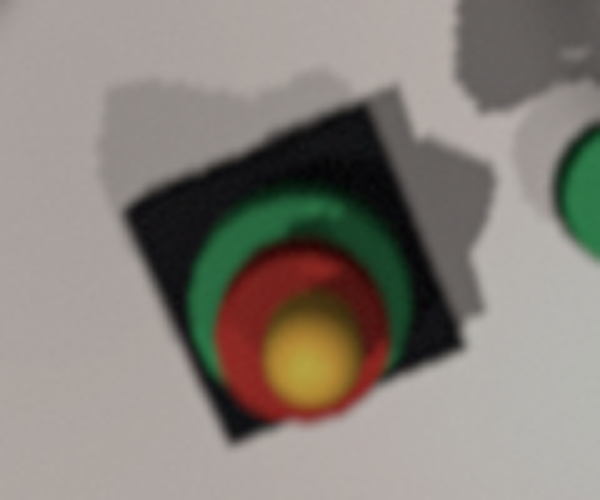

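Plinth yaw is about 3.9°, and the stack's pieces are centred near (485,324). I'll align the jaws to the plinth and go down onto the finial.

Call:
send_rows:
  motion:
    - [0,0,-7.6,0,0,0,-1]
    - [0,0,-7.6,0,0,0,-1]
    - [0,0,-7.6,0,0,0,-1]
    - [0,0,0,2,1.5,30,-1]
    - [0,0,0,0,0,30,-1]
    - [0,0,0,0,0,30,-1]
    - [0,0,0,0,0,26,-1]
    - [0,0,0,0,0,18,-1]
    - [0,0,0,0,0,10,-1]
    - [0,0,0,0,0,0,-1]

```text
time_s: 2.2
eef_pos: [0.4816, 0.3284, 0.0858]
eef_rot: [-0.002, -0.035, 0.999, -0.0]
wrist_force: [0.4, 0.7, 0.3]
opening: 1.003
grasp_force: 0.0
```

```bash
cat > g.py <<'E'
from h import *
import sys
o=ctrl.get_obs();q=o['eef_rot'];r=R.from_quat([q[1],q[2],q[3],q[0]]);M=r.as_matrix()
print(round(o['time_s'],2),'pos',(o['eef_pos']*1000).round(1),'yaw_y',np.degrees(np.arctan2(M[1,1],M[0,1])).round(2),'tilt',M[:2,2].round(4),'F',o['wrist_force'].round(1),'open',round(o['opening'],3),'grip',round(o['grasp_force'],1),'q',o['q'].round(2))
for a in sys.argv[1:]:
    t=np.array(eval(a))/1000;print(a,'->tool mm',(r.inv().apply(t-o['eef_pos'])*1000).round(1))
E
python3 g.py 485.3,326,87
```

```text
2.2 pos [481.6 328.4  85.8] yaw_y 94.03 tilt [-0.003 -0.001] F [0.4 0.7 0.3] open 1.003 grip 0.0 q [ 0.39  0.37  1.69  0.    1.08 -1.25]
485.3,326,87 ->tool mm [-3.5 -2.7 -1.2]
```

Call:
send_rows:
  motion:
    - [0,0,0,-3.2,-2.5,-2,-1]
    - [0,0,0,0,0,0,-1]
    - [0,0,0,0,0,0,-1]
    - [0,0,0,0,0,0,-1]
    - [0,0,0,0,0,0,-1]
    - [0,0,0,0,0,0,-1]
    - [0,0,0,0,0,0,-1]
    - [0,0,0,0,0,0,-1]
    - [0,0,0,0,0,0,-1]
    - [0,0,0,0,0,0,-1]

```text
time_s: 3.2
eef_pos: [0.4867, 0.3259, 0.0892]
eef_rot: [-0.0, -0.035, 0.999, -0.0]
wrist_force: [-1.1, -0.1, 0.0]
opening: 1.001
grasp_force: 0.0
```

```bash
python3 g.py 485.3,326,87; python3 w.py w2.png
```

```text
3.2 pos [486.7 325.9  89.2] yaw_y 93.97 tilt [-0.0001 -0.    ] F [-1.1 -0.1  0. ] open 1.001 grip 0.0 q [ 0.39  0.37  1.68 -0.    1.09 -1.25]
485.3,326,87 ->tool mm [1.4 0.2 2.2]
3.25 [0.4867 0.3258 0.0892] [-0.     -0.0346  0.9994 -0.    ] [ 0.39  0.37  1.68 -0.    1.09 -1.25] [0.36 0.6  0.04] 1.0014153908328782
```

View pics/w2.png

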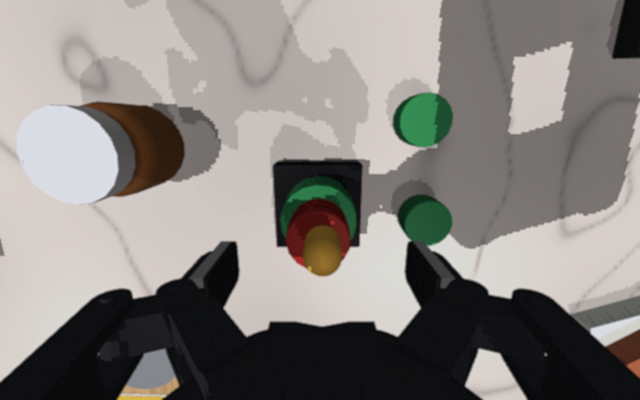

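Jaws at columns 238 and 406 straddle the finial at (322,252) evenly. Closing.

Call:
send_rows:
  motion:
    - [0,0,0,1.4,0,1.5,-1]
    - [0,0,0,0,0,0,-1]
    - [0,0,0,0,0,0,1]
    - [0,0,0,0,0,0,1]
    - [0,0,0,0,0,0,1]
    - [0,0,0,0,0,0,1]
    - [0,0,0,0,0,0,1]
    - [0,0,0,0,0,0,1]
    - [0,0,0,0,0,0,1]
    - [0,0,0,0,0,0,1]

```text
time_s: 4.25
eef_pos: [0.4856, 0.3259, 0.0881]
eef_rot: [0.0, -0.035, 0.999, 0.0]
wrist_force: [0.3, -0.3, 2.7]
opening: 0.209
grasp_force: 58.8
```

```bash
python3 g.py 646,162.3,150
```

```text
4.25 pos [485.6 325.9  88.1] yaw_y 93.96 tilt [0.0006 0.0003] F [ 0.3 -0.3  2.7] open 0.209 grip 58.8 q [ 0.39  0.37  1.69  0.    1.09 -1.25]
646,162.3,150 ->tool mm [-148.7 -174.2  -61.9]
```

Call:
send_rows:
  motion:
    - [0,0,0,0,0,-10,1]
    - [0,0,0,0,0,-25,1]
    - [0,0,0,0,0,-25,1]
    - [0,0,0,-12,-14,-2,1]
    - [0,0,0,-25,-29,0,1]
    - [0,0,0,-30,-35,0,1]
    - [0,0,0,-30,-35,0,1]
    - [0,0,0,-26,-31,0,1]
    - [0,0,0,-17,-20,0,1]
    - [0,0,0,-8.7,-10.2,0,1]

```text
time_s: 5.25
eef_pos: [0.6472, 0.159, 0.1489]
eef_rot: [-0.0, -0.033, 0.999, -0.0]
wrist_force: [-0.9, 0.4, -0.8]
opening: 0.209
grasp_force: 58.7
```

Call:
send_rows:
  motion:
    - [0,0,0,0,0,0,1]
    - [0,0,0,0,0,20,1]
    - [0,0,0,0,0,30,1]
    - [0,0,0,0,0,30,1]
    - [0,0,0,0,0,20,1]
    - [0,0,0,0,0,12,1]
    - [0,0,0,0,0,6,1]
    - [0,0,0,0,0,0,1]
    - [0,0,0,0,0,0,1]
    - [0,0,0,0,0,0,1]

```text
time_s: 6.25
eef_pos: [0.6468, 0.1624, 0.0333]
eef_rot: [0.001, -0.035, 0.999, 0.0]
wrist_force: [-0.7, 0.5, -0.3]
opening: 0.206
grasp_force: 58.7
```

```bash
python3 g.py 646,162.3,18.5; python3 w.py w3.png
```

```text
6.25 pos [646.8 162.4  33.3] yaw_y 93.97 tilt [0.0024 0.0002] F [-0.7  0.5 -0.3] open 0.206 grip 58.7 q [ 0.07  0.6   1.48  0.    1.06 -1.57]
646,162.3,18.5 ->tool mm [ 0.8 -0.1 14.8]
6.3 [0.6467 0.1623 0.0332] [ 0.0011 -0.0346  0.9994  0.    ] [ 0.07  0.6   1.48 -0.    1.06 -1.57] [-0.08  0.29  0.15] 0.20638012480844978
```

View pics/w3.png

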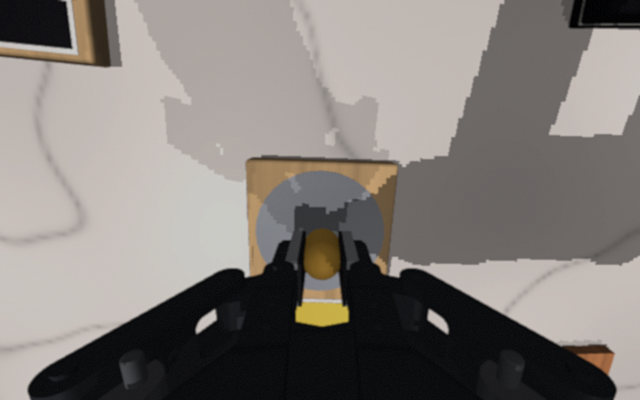

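The finial (321,253) is held over the yellow board's felt, centre near (321,231) on the board below, and the yellow strip is at (321,313). Lowering and letting go.

Call:
send_rows:
  motion:
    - [0,0,0,0.5,0,5,1]
    - [0,0,0,0,0,5,1]
    - [0,0,0,0,0,3,1]
    - [0,0,0,0,0,1.5,1]
    - [0,0,0,0,0,0,1]
    - [0,0,0,0,0,0,1]
    - [0,0,0,0,0,0,1]
    - [0,0,0,0,0,0,1]
    - [0,0,0,0,0,0,1]
    - [0,0,0,0,0,0,1]

```text
time_s: 7.3
eef_pos: [0.6449, 0.1621, 0.018]
eef_rot: [-0.001, -0.035, 0.999, -0.0]
wrist_force: [-4.9, -0.9, 9.1]
opening: 0.208
grasp_force: 59.7
```

```bash
python3 g.py 646,162.3,18.5; python3 - <<'E'
from h import *
c=dict(np.load('w.npz'));K=c['mtx'];T=c['extrinsics']
d=T[:3,:3]@np.array([(320.5-K[0,2])/K[0,0],(231-K[1,2])/K[1,1],1]);print((T[:3,3]+d*(.014-T[2,3])/d[2]))
E
```

```text
7.3 pos [644.9 162.1  18. ] yaw_y 93.97 tilt [-0.0012 -0.0003] F [-4.9 -0.9  9.1] open 0.208 grip 59.7 q [ 0.07  0.62  1.48 -0.    1.04 -1.57]
646,162.3,18.5 ->tool mm [-1.1  0.1 -0.5]
[0.64597533 0.16116088 0.014     ]
```

Call:
send_rows:
  motion:
    - [0,0,0,0,0,-0.3,-1]
    - [0,0,0,0,0,0,-1]
    - [0,0,0,0,0,0,-1]
    - [0,0,0,0,0,0,-1]
    - [0,0,0,0,0,0,-1]
    - [0,0,0,0,0,0,-1]
    - [0,0,0,0,0,-10,-1]
    - [0,0,0,0,0,-30,-1]
    - [0,0,0,0,0,-40,-1]
    - [0,0,0,0,0,-40,-1]

```text
time_s: 8.3
eef_pos: [0.6449, 0.1622, 0.1392]
eef_rot: [-0.0, -0.035, 0.999, 0.0]
wrist_force: [1.6, -0.1, -0.3]
opening: 1.002
grasp_force: 0.0
```

```bash
python3 g.py 485.8,323.5,57; python3 - <<'E'
from h import *
W=cloud(snap('wrist'))
m=(np.hypot(W[...,0]-.646,W[...,1]-.162)<.03)&(W[...,2]>.033)&(W[...,2]<.05)
print(m.sum(),W[m].mean(0).round(4),W[m].max(0).round(4))
E
```

```text
8.3 pos [644.9 162.2 139.2] yaw_y 93.96 tilt [-0.0007 -0.    ] F [ 1.6 -0.1 -0.3] open 1.002 grip 0.0 q [ 0.07  0.46  1.44  0.    1.24 -1.57]
485.8,323.5,57 ->tool mm [147.5 171.9  82.3]
354 [0.6445 0.1614 0.0394] [0.6546 0.1712 0.0435]
```

Call:
send_rows:
  motion:
    - [0,0,0,8,10,0,-1]
    - [0,0,0,22,26,0,-1]
    - [0,0,0,30,35,0,-1]
    - [0,0,0,30,35,0,-1]
    - [0,0,0,28,32,0,-1]
    - [0,0,0,18,21,0,-1]
    - [0,0,0,8,9,0,-1]
    - [0,0,0,3.5,4,0,-1]
    - [0,0,0,0,0,0,-1]
    - [0,0,0,0,0,0,-1]

```text
time_s: 9.35
eef_pos: [0.4871, 0.3228, 0.1375]
eef_rot: [0.0, -0.034, 0.999, -0.0]
wrist_force: [1.0, -0.1, 0.0]
opening: 1.002
grasp_force: 0.0
```

```bash
cat > stk.py <<'E'
from h import *
import sys
z=float(sys.argv[1])/1000;cx,cy=[float(a)/1000 for a in sys.argv[2:4]] if len(sys.argv)>3 else (.485,.323)
W=cloud(snap('wrist'))
m=(np.hypot(W[...,0]-cx,W[...,1]-cy)<.06)&(abs(W[...,2]-z)<.004);q=W[m]
p=(q[:,:2]*1000).astype(np.float32)
print(m.sum(),cv2.minEnclosingCircle(p),cv2.minAreaRect(p),np.median(q[:,2]))
E
python3 stk.py 84;python3 g.py 485.8,323.5,57
```

```text
1924 ((486.44586181640625, 322.96014404296875), 18.929567337036133) ((486.2584228515625, 322.8751220703125), (36.554874420166016, 37.116416931152344), 56.937313079833984) 0.08462025862195506
9.4 pos [487.2 322.7 137.5] yaw_y 93.88 tilt [ 0.0002 -0.0002] F [-0.2  0.7 -0.1] open 0.999 grip 0.0 q [ 0.38  0.3   1.66 -0.    1.18 -1.26]
485.8,323.5,57 ->tool mm [ 1.3  0.9 80.5]
```

Call:
send_rows:
  motion:
    - [0,0,0,0.8,0.4,20,-1]
    - [0,0,0,0,0,25,-1]
    - [0,0,0,0,0,20,-1]
    - [0,0,0,0,0,10,-1]
    - [0,0,0,0,0,4.5,-1]
    - [0,0,0,0,0,0,-1]
    - [0,0,0,0,0,0,-1]
    - [0,0,0,0,0,0,-1]
    - [0,0,0,0,0,0,1]
    - [0,0,0,0,0,0,1]

```text
time_s: 10.4
eef_pos: [0.4857, 0.3241, 0.0587]
eef_rot: [0.0, -0.035, 0.999, 0.0]
wrist_force: [0.0, -0.4, -0.6]
opening: 0.689
grasp_force: 0.0
```

Call:
send_rows:
  motion:
    - [0,0,0,0,0,0,1]
    - [0,0,0,0,0,0,1]
    - [0,0,0,0,0,0,1]
    - [0,0,0,0,0,0,1]
    - [0,0,0,0,0,0,1]
    - [0,0,0,0,0,0,1]
    - [0,0,0,0,0,0,1]
    - [0,0,0,0,0,0,1]
    - [0,0,0,0,0,0,1]
    - [0,0,0,0,0,0,1]

```text
time_s: 11.4
eef_pos: [0.4858, 0.3242, 0.0586]
eef_rot: [0.0, -0.035, 0.999, 0.0]
wrist_force: [-0.2, 0.9, 5.8]
opening: 0.418
grasp_force: 60.0
```

```bash
python3 g.py 640,-149.5,120
```

```text
11.4 pos [485.8 324.2  58.6] yaw_y 93.96 tilt [0.001  0.0005] F [-0.2  0.9  5.8] open 0.418 grip 60.0 q [ 0.39  0.41  1.7   0.    1.03 -1.25]
640,-149.5,120 ->tool mm [-121.1 -483.2  -61.4]
```

Call:
send_rows:
  motion:
    - [0,0,0,0,0,-10,1]
    - [0,0,0,0,0,-26,1]
    - [0,0,0,0,0,-26,1]
    - [0,0,0,-3,-12,0,1]
    - [0,0,0,-6.3,-25,0,1]
    - [0,0,0,-9.5,-38,0,1]
    - [0,0,0,-10.5,-42,0,1]
    - [0,0,0,-11.3,-45,0,1]
    - [0,0,0,-11.3,-45,0,1]
    - [0,0,0,-11.3,-45,0,1]

```text
time_s: 12.4
eef_pos: [0.5652, 0.0746, 0.119]
eef_rot: [-0.001, -0.035, 0.999, 0.0]
wrist_force: [0.8, -0.0, -0.9]
opening: 0.422
grasp_force: 60.1
```

Call:
send_rows:
  motion:
    - [0,0,0,-11.3,-45,0,1]
    - [0,0,0,-11.3,-45,0,1]
    - [0,0,0,-11.3,-45,0,1]
    - [0,0,0,-9.5,-38,0,1]
    - [0,0,0,-7,-28,0,1]
    - [0,0,0,-4.5,-18,0,1]
    - [0,0,0,-3,-12,0,1]
    - [0,0,0,0,0,0,1]
    - [0,0,0,0,0,0,1]
    - [0,0,0,0,0,0,1]

```text
time_s: 13.4
eef_pos: [0.6392, -0.1479, 0.1199]
eef_rot: [-0.0, -0.035, 0.999, 0.0]
wrist_force: [0.3, 0.1, -0.4]
opening: 0.426
grasp_force: 60.1
```

```bash
python3 g.py 639.8,-149.5,17; python3 w.py w4.png
```

```text
13.4 pos [ 639.2 -147.9  119.9] yaw_y 94.05 tilt [-0.0007  0.0006] F [ 0.3  0.1 -0.4] open 0.426 grip 60.1 q [-0.41  0.47  1.47  0.    1.2  -2.05]
639.8,-149.5,17 ->tool mm [ -0.5  -1.7 102.9]
13.45 [ 0.6393 -0.148   0.1201] [-2.000e-04 -3.540e-02  9.994e-01  2.000e-04] [-0.41  0.47  1.47  0.    1.2  -2.05] [ 0.72 -0.13 -0.41] 0.42243463798875386
```

View pics/w4.png

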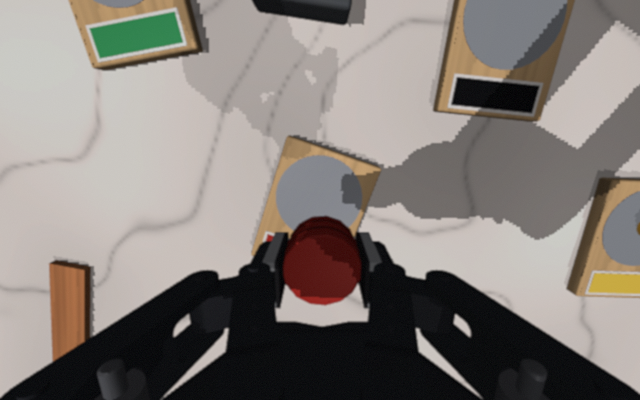

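The collar (322,262) is held over the red board, felt centre near (319,195), with the red strip just showing at (270,238). Lowering.

Call:
send_rows:
  motion:
    - [0,0,0,-0.5,-1.5,15,1]
    - [0,0,0,0,0,25,1]
    - [0,0,0,0,0,25,1]
    - [0,0,0,0,0,18,1]
    - [0,0,0,0,0,9,1]
    - [0,0,0,0,0,4,1]
    - [0,0,0,0,0,3,1]
    - [0,0,0,0,0,2,1]
    - [0,0,0,0,0,0,1]
    - [0,0,0,0,0,0,1]

```text
time_s: 14.45
eef_pos: [0.6407, -0.1512, 0.0199]
eef_rot: [0.001, -0.035, 0.999, -0.0]
wrist_force: [-0.3, -0.4, -1.7]
opening: 0.424
grasp_force: 60.1
```

```bash
python3 g.py 639.8,-149.5,16.6
```

```text
14.45 pos [ 640.7 -151.2   19.9] yaw_y 93.96 tilt [ 0.0012 -0.0005] F [-0.3 -0.4 -1.7] open 0.424 grip 60.1 q [-0.41  0.6   1.5   0.    1.03 -2.05]
639.8,-149.5,16.6 ->tool mm [0.8 1.8 3.3]
```

Call:
send_rows:
  motion:
    - [0,0,0,0.5,1,1.5,1]
    - [0,0,0,0,0,1,1]
    - [0,0,0,0,0,0.6,1]
    - [0,0,0,0,0,0,1]
    - [0,0,0,0,0,0,1]
    - [0,0,0,0,0,0,1]
    - [0,0,0,0,0,0,1]
    - [0,0,0,0,0,0,1]
    - [0,0,0,0,0,0,1]
    - [0,0,0,0,0,0,1]

```text
time_s: 15.45
eef_pos: [0.6397, -0.15, 0.0167]
eef_rot: [0.0, -0.035, 0.999, -0.0]
wrist_force: [-2.5, 1.7, 6.2]
opening: 0.425
grasp_force: 60.7
```

```bash
python3 g.py 639.8,-149.5,16.6
```

```text
15.45 pos [ 639.7 -150.    16.7] yaw_y 93.97 tilt [ 0.0001 -0.    ] F [-2.5  1.7  6.2] open 0.425 grip 60.7 q [-0.41  0.61  1.51  0.    1.03 -2.05]
639.8,-149.5,16.6 ->tool mm [-0.1  0.5  0.1]
```

Call:
send_rows:
  motion:
    - [0,0,0,0,0,-0.3,-1]
    - [0,0,0,0,0,0,-1]
    - [0,0,0,0,0,0,-1]
    - [0,0,0,0,0,0,-1]
    - [0,0,0,0,0,0,-1]
    - [0,0,0,0,0,0,-1]
    - [0,0,0,0,0,-10,-1]
    - [0,0,0,0,0,-30,-1]
    - [0,0,0,0,0,-40,-1]
    - [0,0,0,0,0,-20,-1]

```text
time_s: 16.45
eef_pos: [0.6414, -0.1508, 0.1209]
eef_rot: [0.002, -0.035, 0.999, -0.001]
wrist_force: [0.2, -0.4, 0.3]
opening: 1.002
grasp_force: 0.0
```

```bash
python3 g.py 484.6,323.2,117; python3 stk.py 42 640 -150
```

```text
16.45 pos [ 641.4 -150.8  120.9] yaw_y 93.97 tilt [ 0.0049 -0.0021] F [ 0.2 -0.4  0.3] open 1.002 grip 0.0 q [-0.41  0.47  1.47  0.    1.2  -2.05]
484.6,323.2,117 ->tool mm [123.7 483.7   2.1]
1552 ((640.7346801757812, -150.71478271484375), 18.9332218170166) ((640.8261108398438, -150.63230895996094), (37.0128288269043, 37.27857208251953), 30.496793746948242) 0.04260443275793628
```

Collar placed. Back to the stack for the drum.

Call:
send_rows:
  motion:
    - [0,0,0,3,12,0,-1]
    - [0,0,0,7,27,0,-1]
    - [0,0,0,10,40,0,-1]
    - [0,0,0,11.5,45,0,-1]
    - [0,0,0,11.5,45,0,-1]
    - [0,0,0,11.5,45,0,-1]
    - [0,0,0,11.5,45,0,-1]
    - [0,0,0,11.5,45,0,-1]
    - [0,0,0,11.5,45,0,-1]
    - [0,0,0,11.5,45,0,-1]

```text
time_s: 17.5
eef_pos: [0.5092, 0.2379, 0.1146]
eef_rot: [-0.002, -0.035, 0.999, -0.0]
wrist_force: [0.9, -0.3, 0.4]
opening: 1.0
grasp_force: 0.0
```

Call:
send_rows:
  motion:
    - [0,0,0,10,40,0,-1]
    - [0,0,0,7,27,0,-1]
    - [0,0,0,4,14,0,-1]
    - [0,0,0,2,8,0,-1]
    - [0,0,0,0,0,0,-1]
    - [0,0,0,0,0,0,-1]
    - [0,0,0,0,0,0,-1]
    - [0,0,0,0,0,0,-1]
    - [0,0,0,0,0,0,-1]
    - [0,0,0,0,0,0,-1]

```text
time_s: 18.5
eef_pos: [0.4833, 0.3228, 0.1163]
eef_rot: [0.0, -0.034, 0.999, -0.0]
wrist_force: [0.4, -0.3, 0.5]
opening: 0.998
grasp_force: 0.0
```

```bash
python3 stk.py 56; python3 g.py 484.6,323.2,25
```

```text
3363 ((484.9445495605469, 322.7081298828125), 25.874736785888672) ((484.8839111328125, 322.8322448730469), (51.22779846191406, 50.725181579589844), 87.56571960449219) 0.056603455286942106
18.55 pos [483.2 323.  116.3] yaw_y 93.93 tilt [ 0. -0.] F [0.5 0.5 0.2] open 0.998 grip 0.0 q [ 0.39  0.32  1.68 -0.    1.14 -1.25]
484.6,323.2,25 ->tool mm [-1.4  0.1 91.3]
```

Call:
send_rows:
  motion:
    - [0,0,0,-1.5,0,20,-1]
    - [0,0,0,0,0,28,-1]
    - [0,0,0,0,0,22,-1]
    - [0,0,0,0,0,13,-1]
    - [0,0,0,0,0,6,-1]
    - [0,0,0,0,0,3,-1]
    - [0,0,0,0,0,0,-1]
    - [0,0,0,0,0,0,-1]
    - [0,0,0,0,0,0,1]
    - [0,0,0,0,0,0,1]

```text
time_s: 19.55
eef_pos: [0.485, 0.3236, 0.025]
eef_rot: [0.001, -0.035, 0.999, 0.0]
wrist_force: [-0.3, -0.4, -1.1]
opening: 0.692
grasp_force: 0.0
```

Call:
send_rows:
  motion:
    - [0,0,0,0,0,0,1]
    - [0,0,0,0,0,0,1]
    - [0,0,0,0,0,0,1]
    - [0,0,0,0,0,0,1]
    - [0,0,0,0,0,0,1]
    - [0,0,0,0,0,0,1]
    - [0,0,0,0,0,0,1]
    - [0,0,0,0,0,0,1]
    - [0,0,0,0,0,0,1]
    - [0,0,0,0,0,0,1]

```text
time_s: 20.55
eef_pos: [0.4852, 0.3236, 0.0252]
eef_rot: [0.001, -0.035, 0.999, 0.0]
wrist_force: [-0.3, -0.2, 5.3]
opening: 0.589
grasp_force: 62.5
```

```bash
python3 g.py 460.5,-317,115 0.485e3,0.323e3,24; python3 w.py w5.png
```

```text
20.55 pos [485.2 323.6  25.2] yaw_y 93.96 tilt [0.0013 0.0004] F [-0.3 -0.2  5.3] open 0.589 grip 62.5 q [ 0.38  0.46  1.71 -0.    0.97 -1.26]
460.5,-317,115 ->tool mm [  68.8 -637.3  -90.1]
0.485e3,0.323e3,24 ->tool mm [ 0.2 -0.6  1.2]
20.6 [0.4852 0.3236 0.0252] [ 7.000e-04 -3.460e-02  9.994e-01  2.000e-04] [ 0.38  0.46  1.71 -0.    0.97 -1.26] [-0.49 -0.69  5.86] 0.5893386554242248
```

View pics/w5.png

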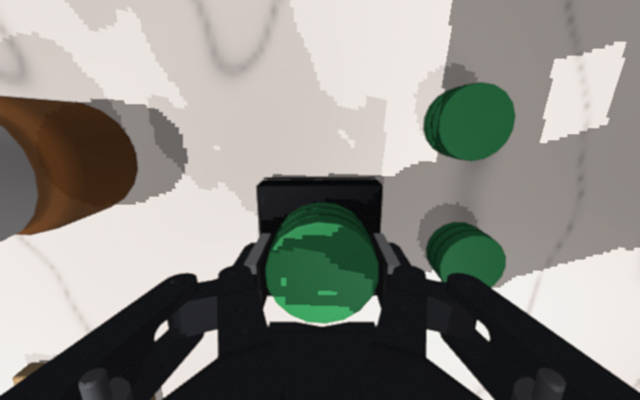

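The drum (321,268) is gripped by both pads with the plinth (320,205) beneath; the loose discs are clear. Lifting and carrying to the green board.

Call:
send_rows:
  motion:
    - [0,0,0,0,0,-10,1]
    - [0,0,0,0,0,-30,1]
    - [0,0,0,0,0,-30,1]
    - [0,0,0,0,0,-20,1]
    - [0,0,0,1.3,-12,0,1]
    - [0,0,0,2.9,-27,0,1]
    - [0,0,0,4.3,-40,0,1]
    - [0,0,0,4.9,-45,0,1]
    - [0,0,0,4.9,-45,0,1]
    - [0,0,0,4.9,-45,0,1]

```text
time_s: 21.6
eef_pos: [0.4742, 0.1062, 0.1127]
eef_rot: [-0.001, -0.035, 0.999, -0.0]
wrist_force: [0.9, -0.4, -2.7]
opening: 0.594
grasp_force: 63.0
```

Call:
send_rows:
  motion:
    - [0,0,0,4.9,-45,0,1]
    - [0,0,0,4.9,-45,0,1]
    - [0,0,0,4.9,-45,0,1]
    - [0,0,0,4.9,-45,0,1]
    - [0,0,0,4.9,-45,0,1]
    - [0,0,0,4.9,-45,0,1]
    - [0,0,0,4.9,-45,0,1]
    - [0,0,0,4.9,-45,0,1]
    - [0,0,0,4,-36,0,1]
    - [0,0,0,2,-20,0,1]

```text
time_s: 22.6
eef_pos: [0.4579, -0.3124, 0.1129]
eef_rot: [-0.001, -0.033, 0.999, 0.0]
wrist_force: [1.2, 0.3, -2.1]
opening: 0.593
grasp_force: 63.0
```

Call:
send_rows:
  motion:
    - [0,0,0,0.5,-6,0,1]
    - [0,0,0,0,0,0,1]
    - [0,0,0,0,0,0,1]
    - [0,0,0,0,0,0,1]
    - [0,0,0,0,0,0,1]
    - [0,0,0,0,0,0,1]
    - [0,0,0,0,0,0,1]
    - [0,0,0,0,0,0,1]
    - [0,0,0,0,0,0,1]
    - [0,0,0,0,0,0,1]

```text
time_s: 23.6
eef_pos: [0.4597, -0.3159, 0.1143]
eef_rot: [-0.0, -0.035, 0.999, 0.0]
wrist_force: [-0.5, -0.3, -2.1]
opening: 0.593
grasp_force: 63.0
```

```bash
python3 g.py 458.8,-317,15.2; python3 w.py w6.png
```

```text
23.6 pos [ 459.7 -315.9  114.3] yaw_y 93.96 tilt [-0.  0.] F [-0.5 -0.3 -2.1] open 0.593 grip 63.0 q [-0.81  0.28  1.75 -0.    1.12 -2.45]
458.8,-317,15.2 ->tool mm [ 1.  -1.  99.1]
23.65 [ 0.4597 -0.3159  0.1143] [ 0.     -0.0345  0.9994  0.    ] [-0.81  0.28  1.75  0.    1.12 -2.45] [-0.14 -0.84 -2.6 ] 0.5942983189139753
```

View pics/w6.png

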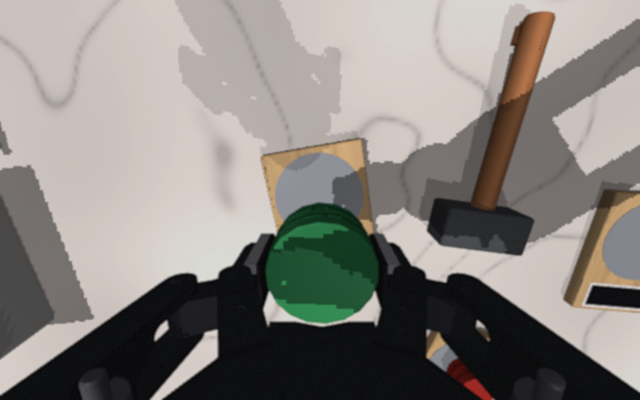

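The drum (321,268) is held over the green board, felt edges at columns 275–364 and top at row 152. The mallet head (480,228) stays well to the right of the jaws. Lowering.

Call:
send_rows:
  motion:
    - [0,0,0,0.5,-0.7,15,1]
    - [0,0,0,0,0,25,1]
    - [0,0,0,0,0,25,1]
    - [0,0,0,0,0,16,1]
    - [0,0,0,0,0,9,1]
    - [0,0,0,0,0,4,1]
    - [0,0,0,0,0,2,1]
    - [0,0,0,0,0,0,1]
    - [0,0,0,0,0,0,1]
    - [0,0,0,0,0,0,1]

```text
time_s: 24.65
eef_pos: [0.4597, -0.3171, 0.0191]
eef_rot: [0.001, -0.035, 0.999, -0.001]
wrist_force: [-0.8, -0.3, -2.3]
opening: 0.593
grasp_force: 63.0
```

```bash
python3 g.py 458.8,-317,15.2;python3 - <<'E'
from h import *
c=dict(np.load('w.npz'));K=c['mtx'];T=c['extrinsics']
for u,v in [(319.5,152),(275,193),(364,193)]:
    d=T[:3,:3]@np.array([(u-K[0,2])/K[0,0],(v-K[1,2])/K[1,1],1]);print((T[:3,3]+d*(.014-T[2,3])/d[2]).round(4))
E
```

```text
24.65 pos [ 459.7 -317.1   19.1] yaw_y 93.96 tilt [ 0.0011 -0.0011] F [-0.8 -0.3 -2.3] open 0.593 grip 63.0 q [-0.82  0.43  1.78  0.    0.93 -2.46]
458.8,-317,15.2 ->tool mm [0.9 0.1 3.9]
[ 0.4185 -0.3211  0.014 ]
[ 0.4578 -0.3587  0.014 ]
[ 0.4524 -0.2787  0.014 ]
```

Call:
send_rows:
  motion:
    - [0,0,0,0.7,-0.5,2,1]
    - [0,0,0,0,0,1.2,1]
    - [0,0,0,0,0,0.6,1]
    - [0,0,0,0,0,0.3,1]
    - [0,0,0,0,0,0,1]
    - [0,0,0,0,0,0,1]
    - [0,0,0,0,0,0,1]
    - [0,0,0,0,0,0,1]
    - [0,0,0,0,0,0,1]
    - [0,0,0,0,0,0,1]

```text
time_s: 25.65
eef_pos: [0.4587, -0.3173, 0.0152]
eef_rot: [-0.0, -0.035, 0.999, -0.0]
wrist_force: [-3.6, 1.8, 6.4]
opening: 0.594
grasp_force: 64.1
```

```bash
python3 g.py 458.8,-317,15.2
```

```text
25.65 pos [ 458.7 -317.3   15.2] yaw_y 93.97 tilt [-0.0001 -0.0002] F [-3.6  1.8  6.4] open 0.594 grip 64.1 q [-0.82  0.43  1.78 -0.    0.93 -2.46]
458.8,-317,15.2 ->tool mm [-0.2  0.3  0. ]
```

Call:
send_rows:
  motion:
    - [0,0,0,0,0,-0.3,-1]
    - [0,0,0,0,0,0,-1]
    - [0,0,0,0,0,0,-1]
    - [0,0,0,0,0,0,-1]
    - [0,0,0,0,0,0,-1]
    - [0,0,0,0,0,0,-1]
    - [0,0,0,0,0,-10,-1]
    - [0,0,0,0,0,-30,-1]
    - [0,0,0,0,0,-40,-1]
    - [0,0,0,0,0,-20,-1]

```text
time_s: 26.65
eef_pos: [0.4599, -0.3184, 0.1185]
eef_rot: [0.002, -0.035, 0.999, -0.002]
wrist_force: [0.7, -0.3, 0.1]
opening: 1.006
grasp_force: 0.0
```

```bash
python3 g.py 484.5,322,115; python3 stk.py 46 459 -317
```

```text
26.65 pos [ 459.9 -318.4  118.5] yaw_y 93.97 tilt [ 0.0033 -0.0035] F [ 0.7 -0.3  0.1] open 1.006 grip 0.0 q [-0.82  0.27  1.74  0.    1.12 -2.46]
484.5,322,115 ->tool mm [-68.8 637.2   1.4]
3058 ((458.86181640625, -317.8847351074219), 25.881088256835938) ((458.5581970214844, -318.07952880859375), (50.9710807800293, 51.03572082519531), 71.95196533203125) 0.04661911995231549
```

Drum placed. Back for the plinth.

Call:
send_rows:
  motion:
    - [0,0,0,-1.3,12,0,-1]
    - [0,0,0,-2.9,27,0,-1]
    - [0,0,0,-4.3,40,0,-1]
    - [0,0,0,-4.9,45,0,-1]
    - [0,0,0,-4.9,45,0,-1]
    - [0,0,0,-4.9,45,0,-1]
    - [0,0,0,-4.9,45,0,-1]
    - [0,0,0,-4.9,45,0,-1]
    - [0,0,0,-4.9,45,0,-1]
    - [0,0,0,-4.9,45,0,-1]

```text
time_s: 27.7
eef_pos: [0.4721, 0.0814, 0.1132]
eef_rot: [-0.001, -0.035, 0.999, 0.0]
wrist_force: [1.5, -0.4, -0.6]
opening: 0.996
grasp_force: 0.0
```

Call:
send_rows:
  motion:
    - [0,0,0,-4.9,45,0,-1]
    - [0,0,0,-4.9,45,0,-1]
    - [0,0,0,-4.9,45,0,-1]
    - [0,0,0,-4.3,40,0,-1]
    - [0,0,0,-4,36,0,-1]
    - [0,0,0,-2.6,24,0,-1]
    - [0,0,0,-1.3,12,0,-1]
    - [0,0,0,0,0,0,-1]
    - [0,0,0,0,0,0,-1]
    - [0,0,0,0,0,0,-1]

```text
time_s: 28.7
eef_pos: [0.4836, 0.3258, 0.1141]
eef_rot: [-0.0, -0.034, 0.999, -0.0]
wrist_force: [-0.2, -0.2, -0.8]
opening: 0.998
grasp_force: 0.0
```

```bash
python3 stk.py 24; python3 g.py 484.5,322,0
```

```text
5897 ((484.9420166015625, 321.6900634765625), 47.310546875) ((484.6401062011719, 321.5800476074219), (68.35972595214844, 68.0571517944336), 4.0301666259765625) 0.02459433978714609
28.75 pos [483.9 325.9 114.3] yaw_y 93.88 tilt [-0.0004 -0.0004] F [-0.4  1.6 -0.4] open 0.999 grip 0.0 q [ 0.39  0.33  1.68 -0.    1.14 -1.25]
484.5,322,0 ->tool mm [ -0.4  -3.9 114.3]
```

Call:
send_rows:
  motion:
    - [0,0,0,-0.7,-4.2,5,-1]
    - [0,0,0,0,0,20,-1]
    - [0,0,0,0,0,25,-1]
    - [0,0,0,0,0,20,-1]
    - [0,0,0,0,0,10,-1]
    - [0,0,0,0,0,4,-1]
    - [0,0,0,0,0,0,-1]
    - [0,0,0,0,0,0,-1]
    - [0,0,0,0,0,0,-1]
    - [0,0,0,0,0,0,-1]

```text
time_s: 29.75
eef_pos: [0.4854, 0.3233, 0.0314]
eef_rot: [0.001, -0.035, 0.999, 0.0]
wrist_force: [0.9, -0.2, -0.1]
opening: 0.998
grasp_force: 0.0
```

```bash
python3 g.py 484.6,321.8,1; python3 w.py w7.png
```

```text
29.75 pos [485.4 323.3  31.4] yaw_y 93.97 tilt [0.0015 0.0006] F [ 0.9 -0.2 -0.1] open 0.998 grip 0.0 q [ 0.38  0.45  1.71 -0.    0.98 -1.26]
484.6,321.8,1 ->tool mm [ 1.  -1.4 30.4]
29.8 [0.4853 0.3232 0.0312] [ 6.000e-04 -3.460e-02  9.994e-01  2.000e-04] [ 0.38  0.45  1.71 -0.    0.98 -1.26] [-1.    0.09  0.29] 1.0022312517082392
```

View pics/w7.png

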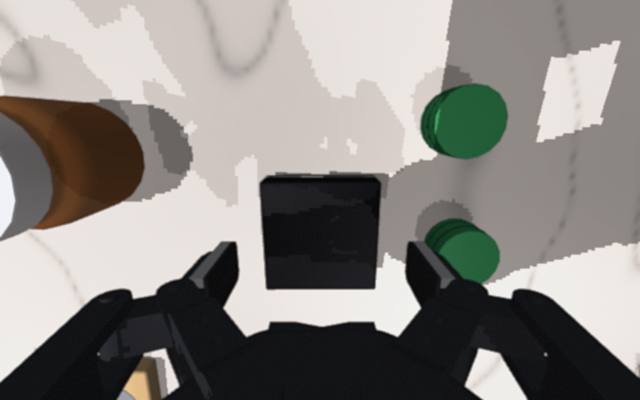

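The plinth (columns 263–379) sits between the jaws (238/406); the disc at (462,250) is outside the right finger with about 15 mm to spare. Going down.

Call:
send_rows:
  motion:
    - [0,0,0,0.7,-1.2,5,-1]
    - [0,0,0,0,0,10,-1]
    - [0,0,0,0,0,8,-1]
    - [0,0,0,0,0,5,-1]
    - [0,0,0,0,0,2,-1]
    - [0,0,0,0,0,0,-1]
    - [0,0,0,0,0,0,-1]
    - [0,0,0,0,0,0,-1]
    - [0,0,0,0,0,0,-1]
    - [0,0,0,0,0,0,-1]

```text
time_s: 30.8
eef_pos: [0.4844, 0.3218, 0.0008]
eef_rot: [0.0, -0.035, 0.999, 0.0]
wrist_force: [0.2, -0.1, -0.4]
opening: 0.998
grasp_force: 0.0
```

```bash
python3 g.py 484.6,321.8,1
```

```text
30.8 pos [484.4 321.8   0.8] yaw_y 93.96 tilt [0.0004 0.0002] F [ 0.2 -0.1 -0.4] open 0.998 grip 0.0 q [ 0.38  0.5   1.72 -0.    0.92 -1.26]
484.6,321.8,1 ->tool mm [-0.2 -0.  -0.2]
```

Call:
send_rows:
  motion:
    - [0,0,0,0,0,0,1]
    - [0,0,0,0,0,0,1]
    - [0,0,0,0,0,0,1]
    - [0,0,0,0,0,0,1]
    - [0,0,0,0,0,0,1]
    - [0,0,0,0,0,0,1]
    - [0,0,0,0,0,0,1]
    - [0,0,0,0,0,0,1]
    - [0,0,0,0,0,0,1]
    - [0,0,0,0,0,0,1]

```text
time_s: 31.8
eef_pos: [0.4846, 0.322, 0.0011]
eef_rot: [0.0, -0.035, 0.999, 0.0]
wrist_force: [-1.9, -0.0, 5.5]
opening: 0.782
grasp_force: 68.7
```

```bash
python3 g.py 494,-7.5,110
```

```text
31.8 pos [484.6 322.    1.1] yaw_y 93.96 tilt [0.0008 0.0004] F [-1.9 -0.   5.5] open 0.782 grip 68.7 q [ 0.38  0.5   1.72  0.    0.92 -1.26]
494,-7.5,110 ->tool mm [  13.3 -329.3 -109. ]
```

Call:
send_rows:
  motion:
    - [0,0,0,0,0,-8,1]
    - [0,0,0,0,0,-25,1]
    - [0,0,0,0,0,-35,1]
    - [0,0,0,0,0,-30,1]
    - [0,0,0,0,0,-11,1]
    - [0,0,0,1,-12,0,1]
    - [0,0,0,2.2,-26,0,1]
    - [0,0,0,3.5,-40,0,1]
    - [0,0,0,3.8,-44,0,1]
    - [0,0,0,3.8,-44,0,1]

```text
time_s: 32.8
eef_pos: [0.4791, 0.153, 0.107]
eef_rot: [-0.002, -0.035, 0.999, -0.0]
wrist_force: [1.9, -0.2, -2.2]
opening: 0.78
grasp_force: 68.8
```

Call:
send_rows:
  motion:
    - [0,0,0,3.8,-44,0,1]
    - [0,0,0,3.5,-42,0,1]
    - [0,0,0,3,-36,0,1]
    - [0,0,0,2.2,-26,0,1]
    - [0,0,0,1,-12,0,1]
    - [0,0,0,0.3,-3,0,1]
    - [0,0,0,0,0,0,1]
    - [0,0,0,0,0,0,1]
    - [0,0,0,0,0,0,1]
    - [0,0,0,0,0,0,1]

```text
time_s: 33.8
eef_pos: [0.4789, -0.0075, 0.1094]
eef_rot: [-0.0, -0.035, 0.999, 0.0]
wrist_force: [0.7, -0.2, -3.6]
opening: 0.777
grasp_force: 68.8
```

```bash
python3 g.py 479,-8,15.3; python3 w.py w8.png
```

```text
33.8 pos [478.9  -7.5 109.4] yaw_y 94.05 tilt [-0.0001  0.0001] F [ 0.7 -0.2 -3.6] open 0.777 grip 68.8 q [-0.26  0.12  1.95  0.    1.07 -1.91]
479,-8,15.3 ->tool mm [-0.1 -0.5 94.1]
33.85 [ 0.4789 -0.0077  0.1095] [ 0.     -0.0352  0.9994  0.    ] [-0.26  0.12  1.95  0.    1.07 -1.91] [-1.05 -0.73 -4.31] 0.7749712022782985
```

View pics/w8.png

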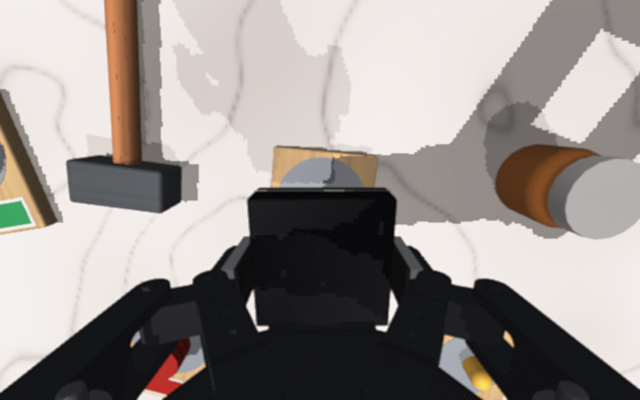

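The plinth (321,255) is held over the black board; the felt's far edge tops out near (322,156). The mallet (125,185) and jar (580,190) are clear.

```bash
python3 - <<'E'
from h import *
c=dict(np.load('w.npz'));K=c['mtx'];T=c['extrinsics']
for u,v in [(322,156),(280,187),(365,187),(273,147),(377,156)]:
    d=T[:3,:3]@np.array([(u-K[0,2])/K[0,0],(v-K[1,2])/K[1,1],1]);print((T[:3,3]+d*(.014-T[2,3])/d[2]).round(4))
E
```

```text
[ 0.4404 -0.0104  0.014 ]
[ 0.47   -0.0453  0.014 ]
[0.4648 0.0291 0.014 ]
[ 0.4357 -0.0522  0.014 ]
[0.4372 0.0363 0.014 ]
```

Call:
send_rows:
  motion:
    - [0,0,0,-1,-0.4,15,1]
    - [0,0,0,0,0,25,1]
    - [0,0,0,0,0,22,1]
    - [0,0,0,0,0,14,1]
    - [0,0,0,0,0,8,1]
    - [0,0,0,0,0,4,1]
    - [0,0,0,0,0,2,1]
    - [0,0,0,0,0,0,1]
    - [0,0,0,0,0,0,1]
    - [0,0,0,0,0,0,1]

```text
time_s: 34.85
eef_pos: [0.4805, -0.0089, 0.0201]
eef_rot: [0.001, -0.035, 0.999, -0.0]
wrist_force: [0.0, -0.5, -3.6]
opening: 0.778
grasp_force: 68.7
```

```bash
python3 g.py 480,-8,15.1
```

```text
34.85 pos [480.5  -8.9  20.1] yaw_y 93.96 tilt [ 0.0012 -0.0003] F [ 0.  -0.5 -3.6] open 0.778 grip 68.7 q [-0.27  0.29  1.98 -0.    0.88 -1.91]
480,-8,15.1 ->tool mm [0.4 0.9 5. ]
```

Call:
send_rows:
  motion:
    - [0,0,0,0,0.5,2.5,1]
    - [0,0,0,0,0,1.5,1]
    - [0,0,0,0,0,0.7,1]
    - [0,0,0,0,0,0.3,1]
    - [0,0,0,0,0,0,1]
    - [0,0,0,0,0,0,1]
    - [0,0,0,0,0,0,1]
    - [0,0,0,0,0,0,1]
    - [0,0,0,0,0,0,1]
    - [0,0,0,0,0,0,1]

```text
time_s: 35.85
eef_pos: [0.4799, -0.0082, 0.0151]
eef_rot: [-0.0, -0.035, 0.999, 0.0]
wrist_force: [-3.5, 0.9, 5.5]
opening: 0.777
grasp_force: 70.0
```

```bash
python3 g.py 480,-8,15.1
```

```text
35.85 pos [479.9  -8.2  15.1] yaw_y 93.97 tilt [-0.0004  0.    ] F [-3.5  0.9  5.5] open 0.777 grip 70.0 q [-0.27  0.3   1.98 -0.    0.87 -1.9 ]
480,-8,15.1 ->tool mm [-0.1  0.2  0. ]
```

Call:
send_rows:
  motion:
    - [0,0,0,0,0,-0.3,-1]
    - [0,0,0,0,0,0,-1]
    - [0,0,0,0,0,0,-1]
    - [0,0,0,0,0,0,-1]
    - [0,0,0,0,0,0,-1]
    - [0,0,0,0,0,0,-1]
    - [0,0,0,0,0,-10,-1]
    - [0,0,0,0,0,-30,-1]
    - [0,0,0,0,0,-40,-1]
    - [0,0,0,0,0,-40,-1]

```text
time_s: 36.85
eef_pos: [0.4794, -0.0081, 0.1364]
eef_rot: [-0.0, -0.035, 0.999, 0.0]
wrist_force: [1.1, -0.5, 0.0]
opening: 0.998
grasp_force: 0.0
```

Call:
send_rows:
  motion:
    - [0,0,0,0,0,-30,-1]
    - [0,0,0,0,0,0,-1]
    - [0,0,0,0,0,0,-1]
    - [0,0,0,0,0,0,-1]
    - [0,0,0,0,0,0,-1]
    - [0,0,0,0,0,0,-1]
    - [0,0,0,0,0,0,-1]
    - [0,0,0,0,0,0,-1]
    - [0,0,0,0,0,0,-1]
    - [0,0,0,0,0,0,-1]

```text
time_s: 37.85
eef_pos: [0.4799, -0.0082, 0.1648]
eef_rot: [-0.0, -0.035, 0.999, 0.0]
wrist_force: [0.2, -0.3, 0.1]
opening: 1.001
grasp_force: 0.0
```

```bash
python3 stk.py 38 480 -8; python3 w.py w9.png; python3 -c "
from h import *
snap('scene','s9.png')"
```

```text
4537 ((480.460693359375, -9.036602973937988), 47.24921798706055) ((480.1571960449219, -9.003402709960938), (67.87364196777344, 68.06482696533203), 3.9725265502929688) 0.038630659032840464
37.95 [ 0.48   -0.0082  0.1648] [ 0.     -0.0346  0.9994 -0.    ] [-0.27  0.04  1.9   0.    1.2  -1.91] [ 0.21  0.57 -0.08] 1.0004378726894299
```

View pics/s9.png

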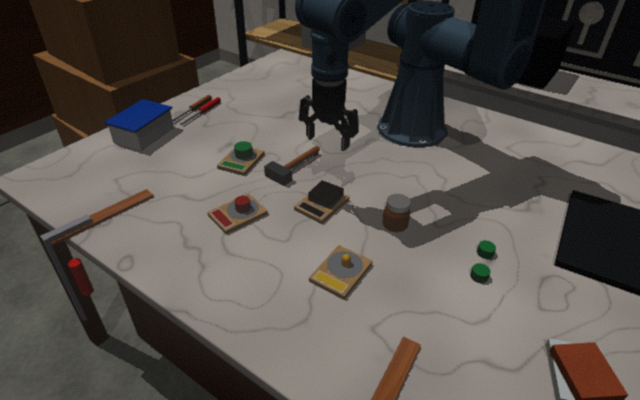

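View pics/w9.png

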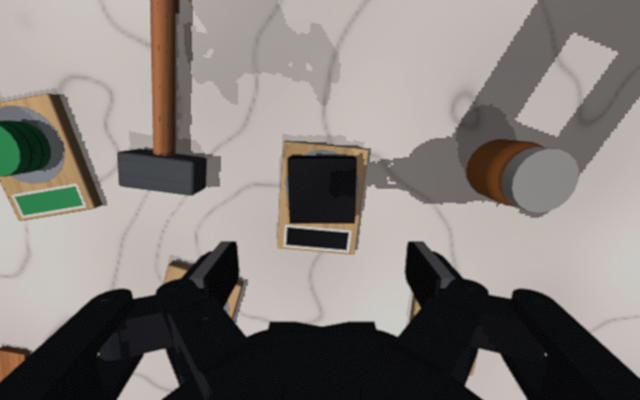

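All four stones stand on their own boards (finial 346,258; collar 243,202; drum 243,148; plinth 326,193), and the mallet and jar are where they were. Handing in.

```bash
python3 -c "
from bench import ctrl
print(ctrl.hand_in())"
```

```text
the job is handed in; nothing more can be done
None
```

The job is handed in (no verdict was returned): all four stones stand upright near the felt centres of their own colours, moved in the order finial, collar, drum, plinth, and the mallet and jar look unmoved in the final pictures.

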